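# Press the gasketed lid home on a stoneware food keeper

### The arm

A 6-joint arm with a two-finger parallel gripper is mounted at the origin on the work surface; the furniture and walls round the work are solid. World frame = base frame: x ahead of the robot, y to its left, z up, the work surface at z = 0. Lengths are in mm, angles in rad, forces in N, time in s.
With the tool pointing down it reaches from about 275 to 1000 mm from the base axis. Payload 8.4 kg.
Tool frame: the origin (TCP) lies midway between the tips of the shut fingers; the grasp point (between the pads) lies 19 mm behind it; z points along the fingers, y is the line along which they close (so a half turn about z gives the same grasp; the last joint's range is limited). The gripper opens to 85 mm and grips with 20 to 120 N. Pads are 22 mm wide; open, the fingers measure 114 mm over their backs; the gripper's body (76 mm by 85 mm) begins 54 mm behind the grasp point. The pads swing forward as they close: fully open they stand 13 mm farther back than shut.
Start: joints at [-1.226, 0.353, 1.633, -0, 1.155, -0.002], TCP at [212.43, -587.794, 231.281] pointing down, gripper open.
Joint ranges: [-2.63, 2.63], [-0.92, 2.1], [0.06, 2.66], [-1.3, 4.44], [0, 2.69], [-3.02, 3.02]. Speed limits (rad/s): [2.22, 2.22, 2.79, 3.14, 3.14, 3.14].

### API

Orientations are given as [roll, pitch, yaw] about the fixed x, y, z axes, in that order (R = Rz(yaw) Ry(pitch) Rx(roll)).
In Python, from rig import monitor, imaging, r gives the robot as it stands.
- The arm moves only by the tool drive_tool, never from a script. Its argument "plan" is a list of rows, each an object of numbers: "x", "y", "z": the shift along the tool's x, y, z in units of 50 mm (1.0 is 50 mm); "ax", "ay", "az": the turn, a rotation vector about the tool's x, y, z in units of 6 degrees (1.0 is 6 degrees); "hand": the finger opening in mm, from 0 to 85.4. In form: [{"x": .., "y": .., "z": .., "ax": .., "ay": .., "az": .., "hand": ..}, ...]. A call has 1 to 8 rows; each row is the pose to reach, as a shift and turn from the pose commanded when the call began, along the tool's axes at that moment; what a row does not reach only later rows make up. A row lasts 1/10 s, in which the tool goes at most 50 mm and 8.59 degrees, less where a joint would pass 70% of its speed; a pose out of reach is approached as far as the arm can. A call with a gripper value outside its range is refused whole. The fingers move at their own pace and stop on an object; "grip_force" is the grip in N (left out, the last holds). Time passes only in rows, so rows that repeat a pose let the fingers close. It gives the time, the measured TCP pose, the force, the opening and the grip force at its end, in the units of the state.
- monitor.sense(): the state, without advancing time (a new reading comes with each control period).
- imaging.grab_frame(name): name is "scene" or "top" or "wrist"; returns the picture (400x640x3 uint8, red, green, blue); there is no depth.
- imaging.camera_info(name): a dict with "mtx" (3x3 intrinsics, pixels), "R" (3x3) and "t" (3): a world point X has camera coordinates R X + t. Camera axes: x right, y down, z forward; pixel columns grow to the right and rows downward; lengths in mm; the calibration is good to about 2 mm. A picture is of the moment at which its call begins: read the wrist's pose just before it. camera_info takes no time and is no camera call; for the wrist camera it gives the pose at the moment of the call.
- r.sign_off(): hands the job in; it is judged then, once.
The state is a dict: "clock": time; "qpos": joint angles; "qvel": joint speeds; "joint_efforts": joint torques, N m; "eef_pos": TCP position; "tcp_rot": TCP orientation; "contact_force": force on the tool from outside, world axes, zero at the start; "wrist_torque": the same for the moment, N m; "opening": opening from 0.0 (shut) to 1.0 (fully open); "grasp_force": force on a finger pad.
Only numpy, scipy, OpenCV 4.12 (cv2) and the standard library are available. Lean on these libraries where they do the work, as an engineer would, in place of code of your own. Each camera call takes 0.05 s, during which the arm holds its last target. There are 200 camera calls.

### The job

Put the lid lying on the worktop onto the white food dish and press it down around its edge, corner by corner, until the gasket is fully seated and the lid is home all round. Press slowly and never load the lid with more than 60 N, keep the dish where it stands, and leave the mug and the glass alone.

Things in the scene. Friction and masses are not known exactly. Their poses are not given: they have to be found in the camera images.
- dish: open white stoneware food keeper, rounded rectangle, loose, about 0.9 kg; rim outside 170 x 120 mm (corner radius 25), wall 6 mm, 80 mm high to the hard rim. Origin at the centre of its underside, x along the long side, z up. A dark gasket bead stands on the rim
- gasket (a point): centre of the dish mouth, 80 mm above its origin. Round it the gasket stands 7 mm proud (each corner may start up to 3 mm lower) and bears the lid at its 4 corners only. Each corner yields separately from 14 to 17 N, slowly (1 N more per 2 mm/s), and stays down, no spring back: about 15 to 21 N a corner at a few mm/s. Faster needs more force; pressing the lid's centre needs over 60 N
- lid: loose rigid grey plastic lid, 0.2 kg, 182 x 132 mm, lying right way up. Origin at the centre of its lower (skirt) edge, x along the long side, z up; flat top at z = 19 mm. Its skirt, 14 mm deep, goes outside the dish rim with 3 mm play a side, either way round. Origin above the dish's: 66 mm fully home, up to 73 mm unpressed. Pressing one corner can lift the opposite one
- grip (a point): centre of the top of the lid's grip bar, 46.5 mm above the lid's origin; the bar is 62 mm long (lid x), 16 mm thick (lid y) and stands 27.5 mm above the lid's flat top
- corner_a (a point): press point on the lid's flat top surface directly above the gasket, at lid x = +76 mm, y = +51 mm (19 mm above the lid's skirt edge); in the dish's frame its height is 85 to 86 mm when this corner is fully home, about 92 mm on the unpressed gasket, and up to 99 mm while the lid rocks
- corner_b (a point): press point on the lid's flat top surface directly above the gasket, at lid x = -76 mm, y = +51 mm (19 mm above the lid's skirt edge); in the dish's frame its height is 85 to 86 mm when this corner is fully home, about 92 mm on the unpressed gasket, and up to 99 mm while the lid rocks
- corner_c (a point): press point on the lid's flat top surface directly above the gasket, at lid x = -76 mm, y = -51 mm (19 mm above the lid's skirt edge); in the dish's frame its height is 85 to 86 mm when this corner is fully home, about 92 mm on the unpressed gasket, and up to 99 mm while the lid rocks
- corner_d (a point): press point on the lid's flat top surface directly above the gasket, at lid x = +76 mm, y = -51 mm (19 mm above the lid's skirt edge); in the dish's frame its height is 85 to 86 mm when this corner is fully home, about 92 mm on the unpressed gasket, and up to 99 mm while the lid rocks
- mug: purple mug, 92 x 125 x 100 mm, standing loose, bystander; origin at the centre of its underside
- glass: clear drinking glass, 80 mm across, 91 mm high, standing loose, bystander; origin at the centre of its underside

How it is judged:
By the outcome, as a careful person would: the job done as asked, in the order asked, and still so for the second after the job is handed in, with the robot touching nothing.
It also fails if it takes over 72 s, if anything falls off the work surface, if the arm or the gripper's body presses on something with over 40 N, if the wrist force passes 120 N, or if a joint passes its speed limit or range.

## Working session

There is one attempt and no reset: what is moved stays moved. The work goes in short steps, Python scripts to look and compute and a tool call to move; the robot and the scene stay as the last step left them, time stands still between calls to the robot, and variables do not carry over. Pictures are saved under pics/ and viewed, at most 10 in all, crops included, and the job is handed in when it is done.

Besides the shell and the picture viewer there is one more tool, called after ">>>" as name(argument=value, ...) on one line, values as JSON. drive_tool: Moves the arm, as the interface text tells. Its arguments: {"type":"object","properties":{"plan":{"type":"array","items":{"type":"object","properties":{"x":{"type":"number"},"y":{"type":"number"},"z":{"type":"number"},"ax":{"type":"number"},"ay":{"type":"number"},"az":{"type":"number"},"hand":{"type":"number"}}}},"grip_force":{"type":"number"}},"required":["plan"]}

```bash
ls; mkdir -p pics
python3 - <<'E'
from rig import monitor, imaging, r
import cv2,numpy as np
s=monitor.sense(); print({k:np.round(v,3).tolist() for k,v in s.items()})
for n in ("scene","top"):
    im=imaging.grab_frame(n); cv2.imwrite(f"pics/{n}0.png",im[:,:,::-1])
    c=imaging.camera_info(n); print(n,np.round(c["mtx"],1).tolist(),np.round(c["R"],4).tolist(),np.round(c["t"],1).tolist())
E
```

```text
pics
{'clock': 0.0, 'qpos': [-1.226, 0.354, 1.634, 0.0, 1.155, -0.002], 'qvel': [-0.001, 0.0, -0.0, -0.001, -0.002, -0.002], 'joint_efforts': [0.004, -60.524, -34.207, 0.0, 0.009, 0.0], 'eef_pos': [212.267, -587.343, 230.564], 'tcp_rot': [-3.14, -0.0, 0.347], 'contact_force': [0.114, -0.833, 0.285], 'wrist_torque': [0.042, -0.048, 0.003], 'grasp_force': 0.0, 'opening': 1.003}
scene [[494.9, 0.0, 318.5], [0.0, 494.9, 205.2], [0.0, 0.0, 1.0]] [[0.701, -0.7129, -0.0189], [-0.2949, -0.2656, -0.9179], [0.6493, 0.649, -0.3964]] [-301.3, 198.1, 931.9]
top [[485.6, 0.0, 321.3], [0.0, 485.6, 190.7], [0.0, 0.0, 1.0]] [[-0.14, -0.9901, 0.0098], [-0.8449, 0.1143, -0.5225], [0.5162, -0.0815, -0.8526]] [52.4, 422.0, 998.1]
```

View pics/top0.png

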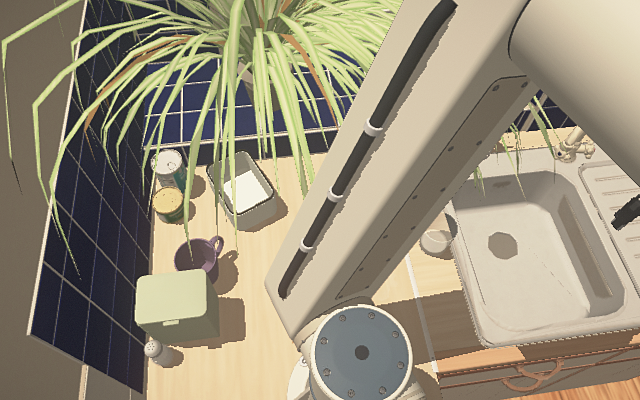

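View pics/scene0.png

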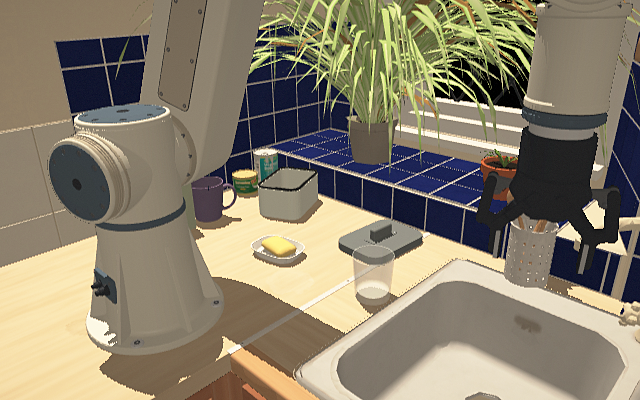

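The top view shows the dish at about (245,188), with the arm hiding the lid. The scene view shows the dish at (289,193), the grey lid at (381,238) with its bar at (381,232), the glass at (373,275), the soap dish at (278,248) and the mug at (208,198).

```bash
cat > h.py <<'E'
from rig import monitor, imaging, r
import cv2, numpy as np
from scipy.spatial.transform import Rotation as Ro
def cast(c,uv,z):
    uv=np.atleast_2d(np.array(uv,float)); d=np.c_[uv,np.ones(len(uv))]@np.linalg.inv(c["mtx"]).T@c["R"]
    o=-c["R"].T@c["t"]; return o+d*((z-o[2])/d[:,2])[:,None]
def st():
    s=monitor.sense(); return {k:np.round(s[k],2).tolist() for k in("clock","eef_pos","tcp_rot","contact_force","opening","grasp_force")}
def rect(P):
    (c,wh,a)=cv2.minAreaRect(P[:,:2].astype(np.float32)); 
    if wh[0]<wh[1]: wh=wh[::-1]; a+=90
    return np.round(c,1),np.round(wh,1),round((a+90)%180-90,1)
E
python3 - <<'E'
from h import *
c=imaging.camera_info("scene"); t=imaging.camera_info("top")
print("grip",cast(c,[(381,226)],46).round())
print("lid corners",cast(c,[(338,245),(374,220),(424,236),(391,256)],10).round().tolist())
print("dish rim scene",cast(c,[(260,188),(281,168),(318,174),(300,195)],84).round().tolist())
print("dish rim top",cast(t,[(208,158),(265,155),(287,200),(238,218)],84).round().tolist())
print("glass",cast(c,[(373,297)],0).round(), cast(t,[(437,242)],45).round())
print("mug",cast(c,[(208,215)],0).round(), cast(t,[(197,258)],80).round())
print("soap",cast(c,[(278,255)],0).round())
for n,z in(("scene",84),("top",84)):
    pass
im=cv2.imread("pics/top0.png")[130:250,130:330]; im2=cv2.imread("pics/scene0.png")[150:310,230:440]
a=cv2.resize(im,(800,480),interpolation=2)[:, :400*2]
cv2.imwrite("pics/cr.png",np.vstack([cv2.resize(im,(500,300)),cv2.resize(im2,(500,300))]))
E
```

```text
grip [[ 493. -141.   46.]]
lid corners [[407.0, -85.0, 10.0], [568.0, -62.0, 10.0], [578.0, -205.0, 10.0], [448.0, -206.0, 10.0]]
dish rim scene [[399.0, 179.0, 84.0], [540.0, 257.0, 84.0], [574.0, 142.0, 84.0], [435.0, 67.0, 84.0]]
dish rim top [[578.0, 256.0, 84.0], [568.0, 115.0, 84.0], [432.0, 74.0, 84.0], [399.0, 191.0, 84.0]]
glass [[ 309. -267.    0.]] [[ 295. -261.   45.]]
mug [[312. 300.   0.]] [[313. 286.  80.]]
soap [[294.  -5.   0.]]
```

View pics/cr.png

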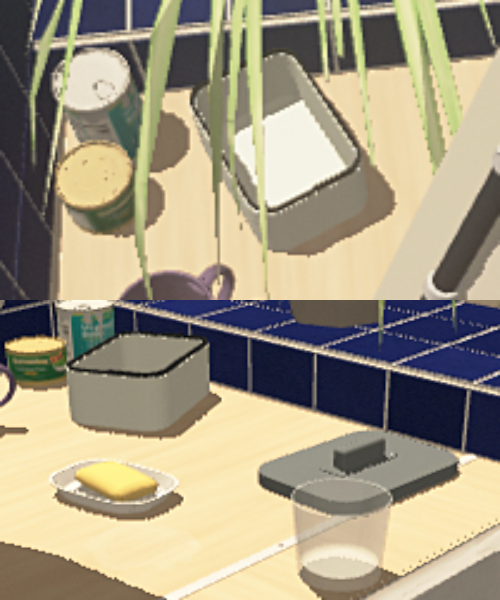

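Lid is near (493,-141) with its long side roughly along +x. The dish is near (490,165). I'll raise and go over the lid.

>>> drive_tool(plan=[{"z": -1}, {"x": 0.8, "y": -0.6, "z": -2, "az": 0.5}, {"x": 1.6, "y": -1.3, "z": -2.4, "az": 1}, {"x": 2.4, "y": -1.9, "z": -2.4, "az": 1.5}, {"x": 3.2, "y": -2.5, "z": -2.4, "az": 2.4}, {"x": 4.0, "y": -3.1, "z": -2.4, "az": 2.4}, {"x": 4.8, "y": -3.7, "z": -2.4, "az": 2.4}, {"x": 5.6, "y": -4.3, "z": -2.4, "az": 2.4}])

```text
invalid input
```

```bash
python3 -c "
from h import *
print(st()); c=imaging.camera_info('wrist'); print((-c['R'].T@c['t']).round(1),c['R'].round(3).tolist(),c['mtx'].round().tolist())"
```

```text
{'clock': 0.1, 'eef_pos': [212.28, -587.41, 230.64], 'tcp_rot': [-3.14, 0.0, 0.35], 'contact_force': [0.14, -0.13, -0.24], 'opening': 1.0, 'grasp_force': 0.0}
[ 280.2 -562.6  372.8] [[0.341, -0.94, -0.002], [-0.901, -0.328, 0.283], [-0.267, -0.095, -0.959]] [[287.0, 0.0, 323.0], [0.0, 287.0, 200.0], [0.0, 0.0, 1.0]]
```

>>> drive_tool(plan=[{"x": 0, "y": 0, "z": -1, "ax": 0, "ay": 0, "az": 0, "hand": 85}, {"x": 0.8, "y": -0.6, "z": -2, "ax": 0, "ay": 0, "az": 0.5, "hand": 85}, {"x": 1.6, "y": -1.3, "z": -2.4, "ax": 0, "ay": 0, "az": 1, "hand": 85}, {"x": 2.4, "y": -1.9, "z": -2.4, "ax": 0, "ay": 0, "az": 1.5, "hand": 85}, {"x": 3.2, "y": -2.5, "z": -2.4, "ax": 0, "ay": 0, "az": 2.4, "hand": 85}, {"x": 4.0, "y": -3.1, "z": -2.4, "ax": 0, "ay": 0, "az": 2.4, "hand": 85}, {"x": 4.8, "y": -3.7, "z": -2.4, "ax": 0, "ay": 0, "az": 2.4, "hand": 85}, {"x": 5.6, "y": -4.3, "z": -2.4, "ax": 0, "ay": 0, "az": 2.4, "hand": 85}])

```text
clock: 0.9
eef_pos: [390.1, -308.6, 351.2]
tcp_rot: [3.142, -0.0, 0.095]
contact_force: [0.6, -0.7, -0.0]
opening: 0.996
grasp_force: 0.0
```

>>> drive_tool(plan=[{"x": 0.4, "y": -0.9, "z": 0, "ax": 0, "ay": 0, "az": 0, "hand": 85}, {"x": 0.8, "y": -1.8, "z": 0, "ax": 0, "ay": 0, "az": 0, "hand": 85}, {"x": 1.2, "y": -2.6, "z": 0, "ax": 0, "ay": 0, "az": 0, "hand": 85}, {"x": 1.2, "y": -2.9, "z": 0, "ax": 0, "ay": 0, "az": 0, "hand": 85}, {"x": 1.2, "y": -2.9, "z": 0, "ax": 0, "ay": 0, "az": 0, "hand": 85}, {"x": 1.2, "y": -2.9, "z": 0, "ax": 0, "ay": 0, "az": 0, "hand": 85}])

```text
clock: 1.5
eef_pos: [435.2, -160.8, 351.2]
tcp_rot: [3.141, 0.0, 0.096]
contact_force: [-0.1, 0.0, -0.3]
opening: 0.994
grasp_force: 0.0
```

Run:
```python
from h import *
import pickle
print(st()); w=imaging.camera_info('wrist'); im=imaging.grab_frame('wrist'); t=imaging.grab_frame('top')
pickle.dump((w,im),open('w1.pkl','wb'))
cv2.imwrite('pics/w1.png',np.hstack([cv2.resize(im,(400,250)),cv2.resize(t,(400,250))])[:,:,::-1]); cv2.imwrite('pics/w1f.png',im[:,:,::-1]); cv2.imwrite('pics/top1.png',t[:,:,::-1])
```

```text
{'clock': 1.5, 'eef_pos': [435.19, -160.8, 351.16], 'tcp_rot': [3.14, 0.0, 0.1], 'contact_force': [-0.07, 0.01, -0.35], 'opening': 0.99, 'grasp_force': 0.0}
```

View pics/w1f.png

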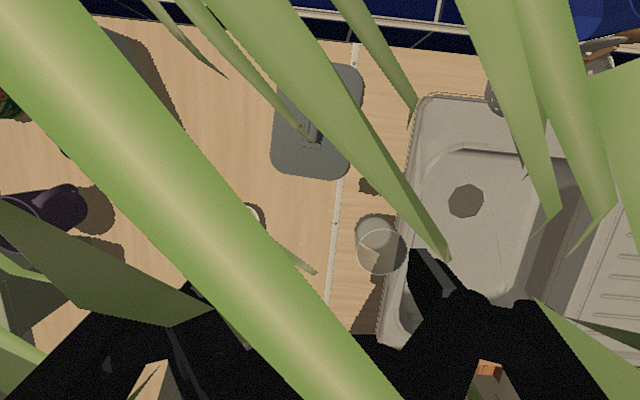

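Wrist view: leaves obscure parts; the lid is at about (317,122) with visible edges left (273,140), bottom (305,177), right (355,120). Go lower, under the leaves.

Run:
```python
from h import *
import pickle
w,im=pickle.load(open('w1.pkl','rb'))
print(cast(w,[(317,122),(275,100),(271,165),(280,174),(335,180),(347,165),(363,90)],19).round())
print(cast(w,[(318,122)],46.5).round())
print("glass base",cast(w,[(380,255)],0).round())
```

```text
[[ 496. -145.   19.]
 [ 522.  -76.   19.]
 [ 419.  -75.   19.]
 [ 405.  -91.   19.]
 [ 404. -184.   19.]
 [ 432. -201.   19.]
 [ 550. -211.   19.]]
[[ 496. -147.   46.]]
glass base [[ 263. -286.    0.]]
```

>>> drive_tool(plan=[{"x": 0.1, "y": -0.1, "z": 0.8, "ax": 0, "ay": 0, "az": 0.6, "hand": 85}, {"x": 0.2, "y": -0.2, "z": 1.6, "ax": 0, "ay": 0, "az": 1.2, "hand": 85}, {"x": 0.3, "y": -0.3, "z": 2.4, "ax": 0, "ay": 0, "az": 1.2, "hand": 85}, {"x": 0.3, "y": -0.3, "z": 2.4, "ax": 0, "ay": 0, "az": 1.2, "hand": 85}, {"x": 0.3, "y": -0.3, "z": 2.4, "ax": 0, "ay": 0, "az": 1.2, "hand": 85}])

```text
clock: 2.1
eef_pos: [448.7, -145.0, 231.7]
tcp_rot: [-3.141, 0.001, -0.031]
contact_force: [0.3, 0.2, 1.2]
opening: 0.999
grasp_force: 0.0
```

Run:
```python
from h import *
import pickle
print(st()); w=imaging.camera_info('wrist'); im=imaging.grab_frame('wrist')
pickle.dump((w,im),open('w2.pkl','wb')); cv2.imwrite('pics/w2f.png',im[:,:,::-1])
```

```text
{'clock': 2.1, 'eef_pos': [448.73, -144.97, 231.66], 'tcp_rot': [-3.14, 0.0, -0.03], 'contact_force': [0.29, 0.18, 1.19], 'opening': 1.0, 'grasp_force': 0.0}
```

View pics/w2f.png

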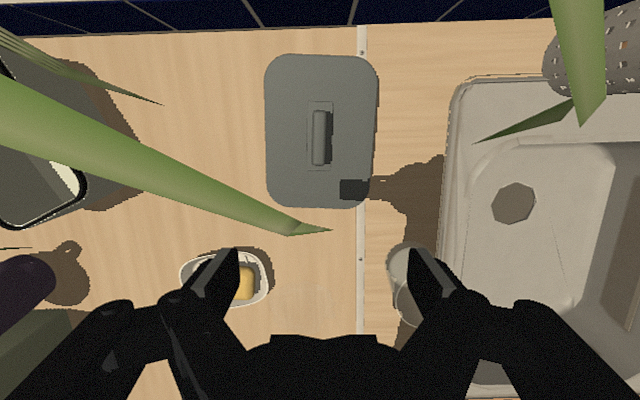

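Clear view: lid spans (265–380, 53–209), bar at about (319,137); dish at far left edge, glass at about (405,280).

Run:
```python
from h import *
import pickle
w,im=pickle.load(open('w2.pkl','rb'))
hsv=cv2.cvtColor(im,cv2.COLOR_RGB2HSV)
m=((hsv[...,1]<50)&(hsv[...,2]>60)&(hsv[...,2]<165)).astype(np.uint8)
m[:, :255]=0;m[:,388:]=0;m[:45]=0;m[225:]=0
m=cv2.morphologyEx(m,cv2.MORPH_OPEN,np.ones((5,5)))
cs,_=cv2.findContours(m,0,2); k=max(cs,key=cv2.contourArea); k=cv2.convexHull(k)[:,0]
print("bbox",cv2.boundingRect(k))
for z in (19,14,5): print(z,rect(cast(w,k,z)))
print("bar ends",cast(w,[(314,110),(327,110),(327,165),(314,165)],46.5).round(1).tolist())
g=im[125:145:10,300:340].mean(2).astype(int); print(g)
print(im[100:175:3,321].mean(1).astype(int))
```

```text
bbox (264, 54, 114, 155)
19 (array([ 495.7, -141. ]), array([180. , 130.9]), -3.6)
14 (array([ 495.3, -140.9]), array([182.6, 132.7]), -3.6)
5 (array([ 494.7, -140.8]), array([187.1, 136. ]), -3.6)
bar ends [[526.3, -136.8, 46.5], [525.9, -150.9, 46.5], [465.5, -149.4, 46.5], [466.0, -134.5, 46.5]]
[[107 108 106 104 111 108 106 105 116 115 112 112  94  81 103 113 115 110
  111 112 108 105 106  97  87  71  50  45  47  52  45  49  47  89 113 110
  106 109 108 110]
 [115 108 108 109 108 110  98 101 112 109 115 108  89  94 106 117 117 111
  108 112 103 101  99  92  81  56  48  45  50  49  47  52  86 108 110 110
  105 110 105 108]]
[115 113 111 123 102 109 108 108 108 105 103 108 106 101 102 103 103 103
 103 104 101  97  94 105 107]
```

>>> drive_tool(plan=[{"x": 0.5, "y": -0.05, "z": 0.7, "ax": 0, "ay": 0, "az": 0.3, "hand": 60}, {"x": 0.94, "y": -0.1, "z": 1.4, "ax": 0, "ay": 0, "az": 0.3, "hand": 60}, {"x": 0.94, "y": -0.1, "z": 2.2, "ax": 0, "ay": 0, "az": 0.3, "hand": 60}, {"x": 0.94, "y": -0.1, "z": 3.0, "ax": 0, "ay": 0, "az": 0.3, "hand": 60}, {"x": 0.94, "y": -0.1, "z": 3.2, "ax": 0, "ay": 0, "az": 0.3, "hand": 60}, {"x": 0.94, "y": -0.1, "z": 3.2, "ax": 0, "ay": 0, "az": 0.3, "hand": 60}])

```text
clock: 2.75
eef_pos: [496.4, -141.0, 71.7]
tcp_rot: [-3.142, 0.001, -0.062]
contact_force: [0.7, -0.4, 0.5]
opening: 0.703
grasp_force: 0.0
```

Run:
```python
from h import *
print(st()); im=imaging.grab_frame('wrist'); s=imaging.grab_frame('scene')
cv2.imwrite('pics/w3.png',np.vstack([cv2.resize(im,(480,300)),cv2.resize(s[150:300,280:520],(480,300))])[:,:,::-1])
```

```text
{'clock': 2.75, 'eef_pos': [496.39, -140.98, 71.74], 'tcp_rot': [-3.14, 0.0, -0.06], 'contact_force': [0.68, -0.36, 0.47], 'opening': 0.7, 'grasp_force': 0.0}
```

View pics/w3.png

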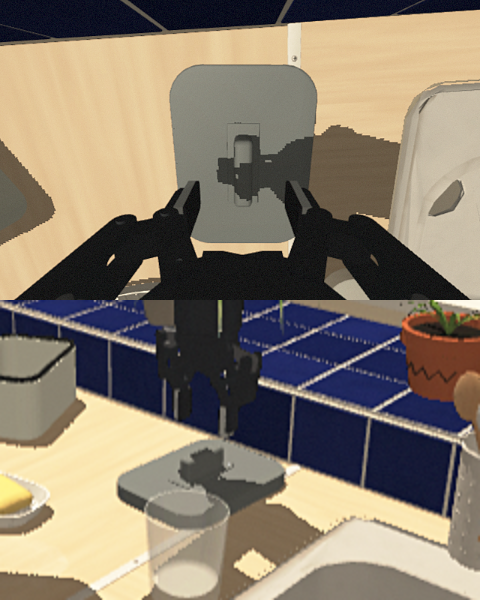

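The fingers straddle the bar symmetrically: in the upper picture, bar at 243 and finger midpoint at about 243. Descend and grip.

>>> drive_tool(plan=[{"x": 0, "y": 0, "z": 0.5, "ax": 0, "ay": 0, "az": 0, "hand": 50}, {"x": 0, "y": 0, "z": 0.94, "ax": 0, "ay": 0, "az": 0, "hand": 50}, {"x": 0, "y": 0, "z": 0.94, "ax": 0, "ay": 0, "az": 0, "hand": 30}, {"x": 0, "y": 0, "z": 0.94, "ax": 0, "ay": 0, "az": 0, "hand": 10}, {"x": 0, "y": 0, "z": 0.94, "ax": 0, "ay": 0, "az": 0, "hand": 5}, {"x": 0, "y": 0, "z": 0.94, "ax": 0, "ay": 0, "az": 0, "hand": 5}, {"x": 0, "y": 0, "z": 0.94, "ax": 0, "ay": 0, "az": 0, "hand": 5}, {"x": 0, "y": 0, "z": 0.94, "ax": 0, "ay": 0, "az": 0, "hand": 5}], grip_force=60)

```text
clock: 3.65
eef_pos: [497.6, -140.9, 26.4]
tcp_rot: [3.141, -0.003, -0.062]
contact_force: [-1.3, -0.4, 8.5]
opening: 0.168
grasp_force: 59.7
```

>>> drive_tool(plan=[{"x": 0, "y": 0, "z": -0.1, "ax": 0, "ay": 0, "az": 0, "hand": 5}, {"x": 0, "y": 0, "z": -0.4, "ax": 0, "ay": 0, "az": 0, "hand": 5}, {"x": 0, "y": 0, "z": -0.9, "ax": 0, "ay": 0, "az": 0, "hand": 5}, {"x": 0, "y": 0, "z": -1.5, "ax": 0, "ay": 0, "az": 0, "hand": 5}, {"x": -0.3, "y": -0.4, "z": -2.1, "ax": 0, "ay": 0, "az": 0, "hand": 5}, {"x": -0.6, "y": -1.0, "z": -2.7, "ax": 0, "ay": 0, "az": 0, "hand": 5}, {"x": -0.6, "y": -1.5, "z": -3.2, "ax": 0, "ay": 0, "az": 0, "hand": 5}, {"x": -0.6, "y": -1.5, "z": -3.2, "ax": 0, "ay": 0, "az": 0, "hand": 5}])

```text
clock: 4.45
eef_pos: [472.6, -61.9, 188.5]
tcp_rot: [-3.141, -0.007, -0.06]
contact_force: [0.7, 0.1, -2.2]
opening: 0.172
grasp_force: 58.9
```

Run:
```python
from h import *
import pickle
print(st()); d={}
for n in('wrist','top','scene'):
    c=imaging.camera_info(n); d[n]=(c,imaging.grab_frame(n))
pickle.dump(d,open('d4.pkl','wb'))
im=d['wrist'][1]; t=d['top'][1][130:250,180:330]; s=d['scene'][1][140:260,230:380]
cv2.imwrite('pics/w4.png',np.vstack([cv2.resize(im,(600,375)),np.hstack([cv2.resize(t,(300,220)),cv2.resize(s,(300,220))])])[:,:,::-1])
```

```text
{'clock': 4.45, 'eef_pos': [472.56, -61.92, 188.54], 'tcp_rot': [-3.14, -0.01, -0.06], 'contact_force': [0.68, 0.05, -2.19], 'opening': 0.17, 'grasp_force': 58.89}
```

View pics/w4.png

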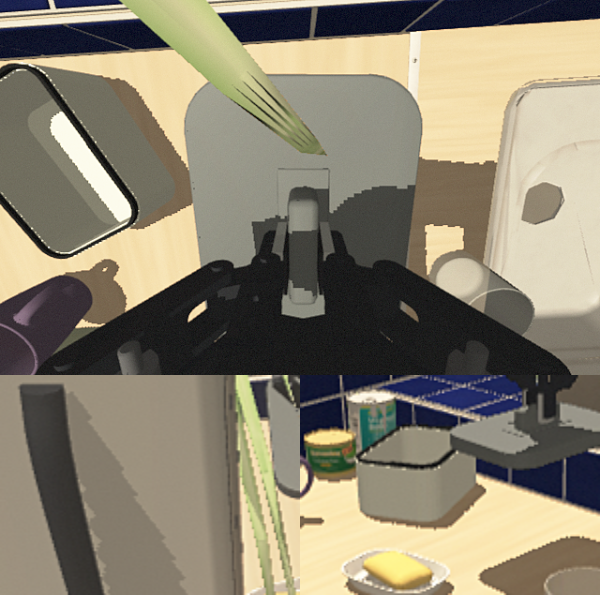

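The wrist view shows the dish's gasket loop nearly whole at the left, (0–136, 65–258) in the 600-wide picture, and the lid held level. Shift 30 mm away to get it fully in view and measure.

>>> drive_tool(plan=[{"x": 0, "y": 0.6, "z": 0, "ax": 0, "ay": 0, "az": 0, "hand": 5}, {"x": 0, "y": 0.6, "z": 0, "ax": 0, "ay": 0, "az": 0, "hand": 5}, {"x": 0, "y": 0.6, "z": 0, "ax": 0, "ay": 0, "az": 0, "hand": 5}])

```text
clock: 4.9
eef_pos: [468.2, -94.4, 183.3]
tcp_rot: [-3.141, 0.002, -0.064]
contact_force: [0.2, 0.1, -2.2]
opening: 0.17
grasp_force: 59.2
```

Run:
```python
from h import *
import pickle
print(st()); w=imaging.camera_info('wrist'); im=imaging.grab_frame('wrist'); pickle.dump((w,im),open('w5.pkl','wb'))
t=cv2.imread('pics/top0.png')[:,:,::-1]; s=cv2.imread('pics/scene0.png')[:,:,::-1]
out=[]
for n,I,c,box,thr in(('w',im,w,(0,180,50,300),45),('top',t,imaging.camera_info('top'),(200,295,145,225),60),('scene',s,imaging.camera_info('scene'),(255,325,160,200),50)):
    m=np.zeros(I.shape[:2],np.uint8); x0,x1,y0,y1=box
    g=I.max(2); m[y0:y1,x0:x1]=(g[y0:y1,x0:x1]<thr)&(np.ptp(I[y0:y1,x0:x1].astype(int),2)<14 if 1 else 1)
    nl,L,S,_=cv2.connectedComponentsWithStats(m,connectivity=8); 
    i=1+np.argmax(S[1:,4]); print(n,S[i])
    k=cv2.convexHull(np.argwhere(L==i)[:,::-1].astype(np.int32))[:,0]
    for z in(80,87): print(z,rect(cast(c,k,z)))
    v=I.copy(); v[L==i]=(255,0,0); out.append(cv2.resize(v[max(y0-10,0):y1+10,max(0,x0-10):x1+10],(266,300)))
cv2.imwrite('pics/m5.png',np.hstack(out)[:,:,::-1])
```

```text
{'clock': 4.9, 'eef_pos': [468.24, -94.44, 183.31], 'tcp_rot': [-3.14, 0.0, -0.06], 'contact_force': [0.16, 0.09, -2.22], 'opening': 0.17, 'grasp_force': 59.21}
w [   0  128  108  148 1372]
80 (array([461.7, 149.2]), array([146.9,  82.6]), -31.6)
87 (array([464. , 142.1]), array([142.7,  80.3]), -31.6)
top [220 145   1  13  13]
80 (array([598.7, 226.3]), array([37.4,  0. ]), -1.8)
87 (array([593.4, 225.3]), array([37.2,  0. ]), -1.8)
scene [258 168  59  23 137]
80 (array([508.4, 190.1]), array([176.1, 119.7]), 23.8)
87 (array([495.7, 175.7]), array([173.5, 117.9]), 23.8)
```

View pics/m5.png

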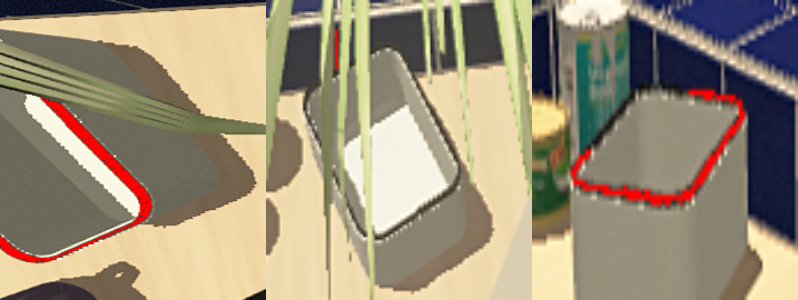

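I moved the wrong way, so the dish is now cut off at left. Going 60 mm towards it instead.

>>> drive_tool(plan=[{"x": 0, "y": -0.6, "z": 0, "ax": 0, "ay": 0, "az": 0, "hand": 5}, {"x": 0, "y": -1.2, "z": 0, "ax": 0, "ay": 0, "az": 0, "hand": 5}, {"x": 0, "y": -1.2, "z": 0, "ax": 0, "ay": 0, "az": 0, "hand": 5}, {"x": 0, "y": -1.2, "z": 0, "ax": 0, "ay": 0, "az": 0, "hand": 5}])

```text
clock: 5.35
eef_pos: [472.4, -33.1, 183.9]
tcp_rot: [3.141, 0.001, -0.06]
contact_force: [-0.4, 0.2, -1.5]
opening: 0.173
grasp_force: 59.4
```

Run:
```python
from h import *
import pickle
print(st()); w=imaging.camera_info('wrist'); im=imaging.grab_frame('wrist'); pickle.dump((w,im),open('w6.pkl','wb'))
g=im.max(2); m=np.zeros(g.shape,np.uint8); m[40:300,0:190]=(g[40:300,0:190]<45)
nl,L,S,_=cv2.connectedComponentsWithStats(m,connectivity=8); i=1+np.argmax(S[1:,4]); print(S[1:][S[1:,4]>40])
k=cv2.convexHull(np.argwhere(L==i)[:,::-1].astype(np.int32))[:,0]
for z in(80,84,87): print(z,rect(cast(w,k,z)))
v=im.copy(); v[L==i]=(255,0,0)
cv2.imwrite('pics/m6.png',cv2.resize(v[20:320,0:340],(680,600))[:,:,::-1])
```

```text
{'clock': 5.35, 'eef_pos': [472.38, -33.1, 183.87], 'tcp_rot': [3.14, 0.0, -0.06], 'contact_force': [-0.38, 0.22, -1.46], 'opening': 0.17, 'grasp_force': 59.41}
[[   0   40  162   19 1597]
 [ 151   40   39    7  197]
 [   0   63  175  213 2538]]
80 (array([502.9, 186.8]), array([170.2, 122.5]), 23.9)
84 (array([503.6, 183.2]), array([167.4, 120.5]), 23.9)
87 (array([504.1, 180.4]), array([165.3, 119. ]), 23.9)
```

View pics/m6.png

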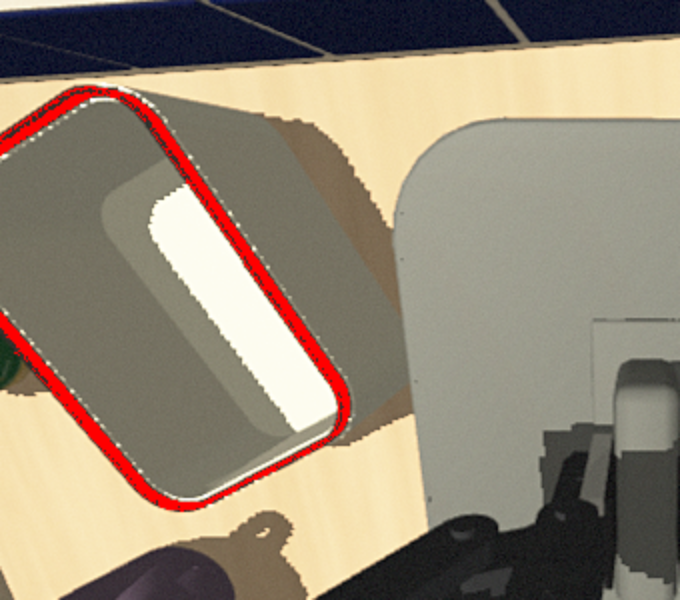

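The gasket loop is cleanly segmented, cut only at its left corner, so all four sides are partly visible. Next I fit the midline of each side.

Run:
```python
from h import *
import pickle
w,im=pickle.load(open('w6.pkl','rb'))
g=im.max(2); m=np.zeros(g.shape,np.uint8); m[40:300,0:190]=(g[40:300,0:190]<45)
nl,L,S,_=cv2.connectedComponentsWithStats(m,connectivity=8)
i=[j for j in range(1,nl) if S[j,1]==63 and S[j,4]>2000][0]
px=np.argwhere(L==i)[:,::-1]
for z in(81.5,83.5):
    P=cast(w,px,z)[:,:2]; c=np.array([503.5,183.]); a=np.radians(24)
    for it in range(5):
        R=np.array([[np.cos(a),-np.sin(a)],[np.sin(a),np.cos(a)]]); Q=(P-c)@R
        res={}
        for n,ax,sg,h,lim in(('+x',0,1,82,30),('-x',0,-1,82,30),('+y',1,1,57,50),('-y',1,-1,57,50)):
            s=Q[(np.abs(sg*Q[:,ax]-h)<14)&(np.abs(Q[:,1-ax])<lim)]
            # bin along edge -> midline
            b=np.round(s[:,1-ax]/5); mid=np.array([(k*5,(s[b==k,ax].min()+s[b==k,ax].max())/2,np.ptp(s[b==k,ax])) for k in np.unique(b)[1:-1]])
            p=np.polyfit(mid[:,0],mid[:,1],1); res[n]=(p[1],p[0]*(1 if ax==1 else -1),len(mid),np.median(mid[:,2]))
        c=c+R@np.array([(res['+x'][0]+res['-x'][0])/2,(res['+y'][0]+res['-y'][0])/2]); a+=(res['+y'][1]+res['-y'][1])/2
    print(z,c.round(1),np.degrees(a).round(2),'size',(res['+x'][0]-res['-x'][0]).round(1),(res['+y'][0]-res['-y'][0]).round(1),{k:(round(v[0],1),round(v[1],3),v[2],round(v[3],1)) for k,v in res.items()})
o=-w['R'].T@w['t']; print(o.round(1))
s=imaging.camera_info('scene')
# scene check: dish base & rim corners predicted
```

```text
81.5 [502.9 184.3] 23.78 size 164.9 113.7 {'+x': (np.float64(82.4), np.float64(0.005), 6, np.float64(5.3)), '-x': (np.float64(-82.4), np.float64(0.002), 11, np.float64(2.1)), '+y': (np.float64(56.9), np.float64(0.001), 15, np.float64(6.7)), '-y': (np.float64(-56.9), np.float64(-0.001), 19, np.float64(6.1))}
83.5 [503.2 182.5] 23.79 size 163.6 112.8 {'+x': (np.float64(81.8), np.float64(0.005), 6, np.float64(5.3)), '-x': (np.float64(-81.8), np.float64(0.0), 11, np.float64(2.1)), '+y': (np.float64(56.4), np.float64(0.001), 15, np.float64(6.7)), '-y': (np.float64(-56.4), np.float64(-0.001), 19, np.float64(6.0))}
[544.5 -36.9 326. ]
```

Run:
```python
from h import *
import pickle
w,im=pickle.load(open('w6.pkl','rb')); g=im.mean(2); hsv=cv2.cvtColor(im,cv2.COLOR_RGB2HSV)
# subpixel edges of lid top: front (columns 260..370), left/right (rows 130..200)
lab=cv2.GaussianBlur(im,(3,3),0).astype(float); sat=lab[...,0]-lab[...,2]  # wood is yellow: R-B large
def edge(v,sg): d=np.diff(v)*sg; return int(np.argmax(d))+.5
fr=[(u,60+edge(sat[60:110,u],-1)) for u in range(250,400,10)]
le=[(180+edge(sat[r_,180:235],-1),r_) for r_ in range(115,200,8)]
ri=[(430+edge(sat[r_,430:490],1),r_) for r_ in range(95,200,8)]
p=np.array([472.38,-33.1]); yaw=-.0615; zt=183.87-26.4+19
R=np.array([[np.cos(yaw),-np.sin(yaw)],[np.sin(yaw),np.cos(yaw)]])
for n,e,zz in(('front',fr,zt),('left',le,zt),('right',ri,zt)):
    Q=(cast(w,e,zz)[:,:2]-p)@R; print(n,Q.round(1)[:].tolist())
```

```text
front [[89.0, 36.1], [89.0, 31.3], [89.0, 26.5], [89.0, 21.6], [89.0, 16.8], [89.1, 11.9], [89.1, 7.1], [89.1, 2.3], [88.7, -2.6], [88.7, -7.4], [88.7, -12.2], [88.7, -17.1], [88.7, -21.9], [88.7, -26.8], [88.8, -31.6]]
left [[72.0, 62.6], [68.1, 64.0], [64.2, 65.0], [60.2, 66.0], [56.1, 66.0], [52.0, 66.0], [47.8, 66.0], [43.6, 65.9], [39.3, 65.9], [34.9, 65.9], [30.4, 65.9]]
right [[81.8, -53.4], [78.1, -56.8], [74.3, -60.3], [70.5, -61.8], [66.6, -63.3], [62.6, -63.8], [58.6, -64.3], [54.5, -64.3], [50.4, -64.3], [46.2, -75.9], [41.9, -64.3], [37.5, -64.3], [33.1, -64.3], [28.6, -64.3]]
```

Lid in hand: centre offset is (-1, +0.9) mm and it is aligned with the tool. Target TCP is (504.4, 182.9) with yaw 0.415. Carry it there.

>>> drive_tool(plan=[{"x": 0.06, "y": -0.6, "z": 0, "ax": 0, "ay": 0, "az": -0.6, "hand": 5}, {"x": 0.12, "y": -1.3, "z": 0, "ax": 0, "ay": 0, "az": -1.3, "hand": 5}, {"x": 0.18, "y": -2.0, "z": 0, "ax": 0, "ay": 0, "az": -2.1, "hand": 5}, {"x": 0.24, "y": -2.7, "z": 0, "ax": 0, "ay": 0, "az": -2.9, "hand": 5}, {"x": 0.3, "y": -3.4, "z": 0, "ax": 0, "ay": 0, "az": -3.7, "hand": 5}, {"x": 0.37, "y": -4.0, "z": 0, "ax": 0, "ay": 0, "az": -4.3, "hand": 5}, {"x": 0.37, "y": -4.35, "z": 0, "ax": 0, "ay": 0, "az": -4.55, "hand": 5}, {"x": 0.37, "y": -4.35, "z": 0, "ax": 0, "ay": 0, "az": -4.55, "hand": 5}])

```text
clock: 6.2
eef_pos: [504.9, 183.4, 184.0]
tcp_rot: [-3.141, -0.0, 0.417]
contact_force: [-0.4, -0.4, -2.5]
opening: 0.171
grasp_force: 59.5
```

>>> drive_tool(plan=[{"x": 0, "y": 0, "z": 0.3, "ax": 0, "ay": 0, "az": 0, "hand": 5}, {"x": 0, "y": 0, "z": 0.6, "ax": 0, "ay": 0, "az": 0, "hand": 5}, {"x": 0, "y": 0, "z": 0.8, "ax": 0, "ay": 0, "az": 0, "hand": 5}, {"x": 0, "y": 0, "z": 0.8, "ax": 0, "ay": 0, "az": 0, "hand": 5}, {"x": 0, "y": 0, "z": 0.8, "ax": 0, "ay": 0, "az": 0, "hand": 5}])

```text
clock: 6.7
eef_pos: [504.6, 181.5, 144.4]
tcp_rot: [3.142, 0.0, 0.414]
contact_force: [-0.3, 0.5, -1.6]
opening: 0.173
grasp_force: 59.6
```

Run:
```python
from h import *
s=st(); print(s)
d=np.array([504.4,182.9])-s['eef_pos'][:2]; y=s['tcp_rot'][2]
s2=monitor.sense(); y=s2['tcp_rot'][2]
print('tool shift mm x,y',d@[np.cos(y),np.sin(y)],d@[np.sin(y),-np.cos(y)],'az units',np.degrees(y-.415)/6, s2['tcp_rot'])
c=imaging.grab_frame('scene'); w=imaging.grab_frame('wrist')
cv2.imwrite('pics/c7.png',np.vstack([cv2.resize(c[110:270,200:400],(500,300)),cv2.resize(w,(500,300))])[:,:,::-1])
```

```text
{'clock': 6.7, 'eef_pos': [504.64, 181.54, 144.37], 'tcp_rot': [3.14, 0.0, 0.41], 'contact_force': [-0.28, 0.48, -1.6], 'opening': 0.17, 'grasp_force': 59.57}
tool shift mm x,y 0.32719367291119283 -1.3416945630086323 az units -0.010796470767843682 [3.14155033e+00 2.81152230e-04 4.13869396e-01]
```

View pics/c7.png

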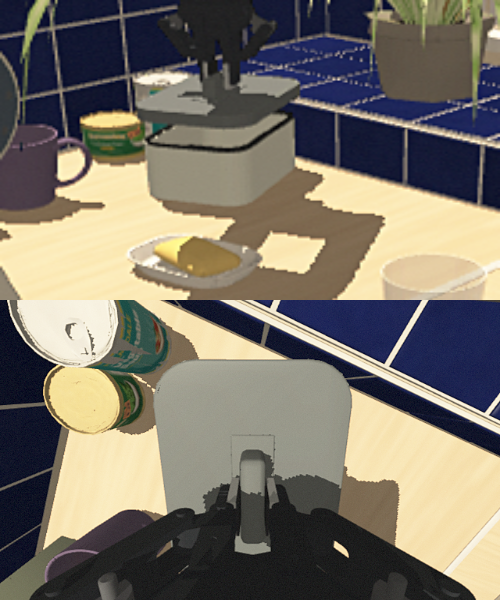

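The lid sits squarely over the dish in the scene view. Lower it slowly, watching the force.

>>> drive_tool(plan=[{"x": 0, "y": -0.02, "z": 0.2, "ax": 0, "ay": 0, "az": 0, "hand": 5}, {"x": 0.01, "y": -0.03, "z": 0.4, "ax": 0, "ay": 0, "az": 0, "hand": 5}, {"x": 0.01, "y": -0.03, "z": 0.54, "ax": 0, "ay": 0, "az": 0, "hand": 5}, {"x": 0.01, "y": -0.03, "z": 0.6, "ax": 0, "ay": 0, "az": 0, "hand": 5}, {"x": 0.01, "y": -0.03, "z": 0.65, "ax": 0, "ay": 0, "az": 0, "hand": 5}, {"x": 0.01, "y": -0.03, "z": 0.68, "ax": 0, "ay": 0, "az": 0, "hand": 5}, {"x": 0.01, "y": -0.03, "z": 0.7, "ax": 0, "ay": 0, "az": 0, "hand": 5}, {"x": 0.01, "y": -0.03, "z": 0.7, "ax": 0, "ay": 0, "az": 0, "hand": 5}])

```text
clock: 7.6
eef_pos: [504.4, 183.8, 109.3]
tcp_rot: [-3.142, -0.0, 0.415]
contact_force: [0.1, -0.3, -1.7]
opening: 0.17
grasp_force: 59.6
```

>>> drive_tool(plan=[{"x": 0, "y": 0, "z": 0.03, "ax": 0, "ay": 0, "az": 0, "hand": 5}, {"x": 0, "y": 0, "z": 0.06, "ax": 0, "ay": 0, "az": 0, "hand": 5}, {"x": 0, "y": 0, "z": 0.09, "ax": 0, "ay": 0, "az": 0, "hand": 5}, {"x": 0, "y": 0, "z": 0.12, "ax": 0, "ay": 0, "az": 0, "hand": 5}, {"x": 0, "y": 0, "z": 0.14, "ax": 0, "ay": 0, "az": 0, "hand": 5}, {"x": 0, "y": 0, "z": 0.14, "ax": 0, "ay": 0, "az": 0, "hand": 5}])

```text
clock: 8.2
eef_pos: [504.2, 183.7, 102.0]
tcp_rot: [-3.142, 0.0, 0.415]
contact_force: [0.2, 0.4, -2.3]
opening: 0.172
grasp_force: 59.6
```

>>> drive_tool(plan=[{"x": 0, "y": 0, "z": 0.02, "ax": 0, "ay": 0, "az": 0, "hand": 5}, {"x": 0, "y": 0, "z": 0.04, "ax": 0, "ay": 0, "az": 0, "hand": 5}, {"x": 0, "y": 0, "z": 0.05, "ax": 0, "ay": 0, "az": 0, "hand": 5}])

```text
clock: 8.5
eef_pos: [504.3, 183.7, 99.6]
tcp_rot: [-3.142, 0.0, 0.415]
contact_force: [0.9, 0.6, -2.0]
opening: 0.169
grasp_force: 59.6
```

>>> drive_tool(plan=[{"x": 0, "y": 0, "z": 0.01, "ax": 0, "ay": 0, "az": 0, "hand": 5}, {"x": 0, "y": 0, "z": 0.02, "ax": 0, "ay": 0, "az": 0, "hand": 5}, {"x": 0, "y": 0, "z": 0.02, "ax": 0, "ay": 0, "az": 0, "hand": 5}])

```text
clock: 8.8
eef_pos: [504.4, 183.7, 98.8]
tcp_rot: [3.142, -0.0, 0.415]
contact_force: [-0.5, -0.1, -0.5]
opening: 0.174
grasp_force: 59.7
```

Seated on the gasket (the force is dropping to zero). Release and rise.

>>> drive_tool(plan=[{"x": 0, "y": 0, "z": 0.02, "ax": 0, "ay": 0, "az": 0, "hand": 20}, {"x": 0, "y": 0, "z": 0.02, "ax": 0, "ay": 0, "az": 0, "hand": 35}, {"x": 0, "y": 0, "z": 0.02, "ax": 0, "ay": 0, "az": 0, "hand": 50}, {"x": 0, "y": 0, "z": 0.02, "ax": 0, "ay": 0, "az": 0, "hand": 50}, {"x": 0, "y": 0, "z": -0.5, "ax": 0, "ay": 0, "az": 0, "hand": 50}, {"x": 0, "y": 0, "z": -1.2, "ax": 0, "ay": 0, "az": 0, "hand": 50}, {"x": -0.2, "y": 0, "z": -1.6, "ax": 0, "ay": 0, "az": 0, "hand": 0}, {"x": -0.2, "y": 0, "z": -1.6, "ax": 0, "ay": 0, "az": 0, "hand": 0}])

```text
clock: 9.6
eef_pos: [496.1, 180.0, 181.5]
tcp_rot: [3.141, -0.004, 0.415]
contact_force: [0.0, -0.6, -0.5]
opening: 0.256
grasp_force: 0.0
```

Run:
```python
from h import *
import pickle
print(st(), monitor.sense()['qpos'].round(2) if hasattr(monitor.sense()['qpos'],'round') else monitor.sense()['qpos'])
w,im=pickle.load(open('w2.pkl','rb'))
print('wall foot',cast(w,[(100,33),(540,20)],0).round().tolist())
w=imaging.camera_info('wrist'); im=imaging.grab_frame('wrist'); pickle.dump((w,im),open('w8.pkl','wb'))
s=imaging.grab_frame('scene')
cv2.imwrite('pics/c8.png',np.vstack([cv2.resize(im,(480,300)),cv2.resize(s[100:250,200:440],(480,300))])[:,:,::-1])
```

```text
{'clock': 9.6, 'eef_pos': [496.11, 180.0, 181.5], 'tcp_rot': [3.14, -0.0, 0.41], 'contact_force': [0.0, -0.62, -0.45], 'opening': 0.26, 'grasp_force': 0.0} [ 0.35  0.26  1.89 -0.    0.99  1.5 ]
wall foot [[620.0, 110.0, 0.0], [618.0, -398.0, 0.0]]
```

View pics/c8.png

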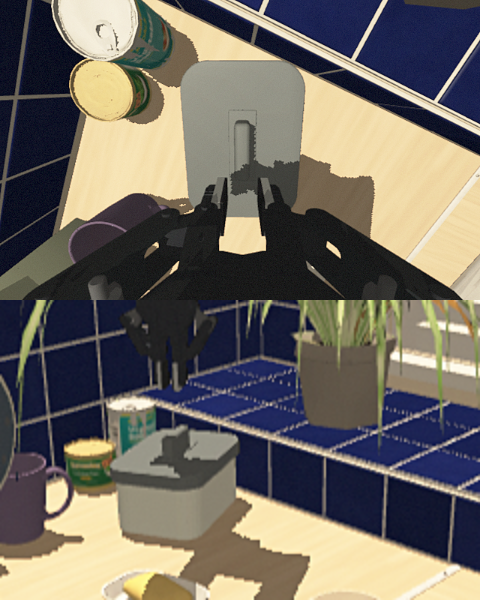

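The lid is on the dish and looks level. Now the lid pose and the sill height, since the wall foot is at x≈620.

Run:
```python
from h import *
import pickle
c=imaging.camera_info('scene'); o=-c['R'].T@c['t']
for uv in((275,150),(335,166),(440,195)):
    d=c['R'].T@np.linalg.inv(c['mtx'])@[*uv,1]; print('sill',(o+d*(620-o[0])/d[0]).round())
w,im=pickle.load(open('w8.pkl','rb'))
hsv=cv2.cvtColor(im,cv2.COLOR_RGB2HSV)
m=((hsv[...,1]<45)&(hsv[...,2]>60)&(hsv[...,2]<190)).astype(np.uint8); m[:,:235]=0;m[:,412:]=0;m[:70]=0;m[245:]=0
m=cv2.morphologyEx(m,cv2.MORPH_OPEN,np.ones((5,5)))
k=max(cv2.findContours(m,0,2)[0],key=cv2.contourArea); print(cv2.boundingRect(k))
k=k[:,0]; P=cast(w,k,91)[:,:2]; a=np.radians(23.8); R=np.array([[np.cos(a),-np.sin(a)],[np.sin(a),np.cos(a)]]); Q=(P-[503.1,183.3])@R
for n,ax,sg,lim in(('+x',0,1,30),('+y',1,1,999),('-y',1,-1,999)):
    s=Q[(np.abs(Q[:,1-ax])<lim)&((ax==0)|((Q[:,0]>0)&(Q[:,0]<50)))]; s=s[sg*s[:,ax]>50]; print(n,len(s),np.median(s[:,ax]).round(1),np.polyfit(s[:,1-ax],s[:,ax],1).round(3))
for n,q in dict(a=(76,51),b=(-76,51),c=(-76,-51),d=(76,-51)).items(): print(n,(R@q+[503.1,183.3]).round(1))
```

```text
sill [620. 374.  95.]
sill [620. 120. 100.]
sill [ 620. -213.  104.]
(241, 81, 165, 164)
  return _methods._mean(a, axis=axis, dtype=dtype,
  ret = ret.dtype.type(ret / rcount)
Traceback (most recent call last):
TypeError: expected non-empty vector for x
```

Run:
```python
from h import *
import pickle
w,im=pickle.load(open('w8.pkl','rb')); im=cv2.GaussianBlur(im,(3,3),0).astype(float); sat=im[...,0]-im[...,2]
e=lambda v:int(np.argmax(np.abs(np.diff(v))))+.5
fr=[(u,65+e(sat[65:105,u])) for u in range(265,385,10)]
le=[(225+e(sat[r_,225:275]),r_) for r_ in range(120,225,8)]
ri=[(380+e(sat[r_,380:430]),r_) for r_ in range(120,225,8)]
a=np.radians(23.8); R=np.array([[np.cos(a),-np.sin(a)],[np.sin(a),np.cos(a)]])
for n,q,ax in(('front',fr,0),('left',le,1),('right',ri,1)):
    Q=(cast(w,q,91.5)[:,:2]-[503.1,183.3])@R; print(n,Q[:,ax].round(1).tolist(),np.polyfit(Q[:,1-ax],Q[:,ax],1).round(3))
for n,q in dict(a=(76,51),b=(-76,51),c=(-76,-51),d=(76,-51)).items(): print(n,(R@q+[503.1,183.3]).round(1))
```

```text
front [89.4, 90.1, 90.1, 90.1, 90.1, 90.1, 90.1, 90.1, 90.1, 90.1, 90.2, 93.0] [-1.9000e-02  9.0345e+01]
left [64.8, 65.3, 65.0, 65.4, 65.1, 64.8, 65.3, 65.0, 65.5, 65.2, 64.9, 65.4, 65.1, 65.6] [-3.0000e-03  6.5233e+01]
right [-65.0, -64.7, -65.2, -64.9, -64.6, -65.1, -64.8, -64.5, -65.0, -64.7, -65.2, -64.9, -64.6, -65.2] [ 1.0000e-03 -6.4903e+01]
a [552.1 260.6]
b [413.  199.3]
c [454.1 106. ]
d [593.2 167.3]
```

The lid is centred on the dish to within 0.5 mm. Corner positions are computed, so I go to corner a with the fingers shut.

>>> drive_tool(plan=[{"x": 0.7, "y": -0.45, "z": 0, "ax": 0, "ay": 0, "az": 0, "hand": 0}, {"x": 1.4, "y": -0.9, "z": 0, "ax": 0, "ay": 0, "az": 0, "hand": 0}, {"x": 1.67, "y": -1.02, "z": 0.3, "ax": 0, "ay": 0, "az": 0, "hand": 0}, {"x": 1.67, "y": -1.02, "z": 0.8, "ax": 0, "ay": 0, "az": 0, "hand": 0}, {"x": 1.67, "y": -1.02, "z": 1.3, "ax": 0, "ay": 0, "az": 0, "hand": 0}, {"x": 1.67, "y": -1.02, "z": 1.6, "ax": 0, "ay": 0, "az": 0, "hand": 0}, {"x": 1.67, "y": -1.02, "z": 1.6, "ax": 0, "ay": 0, "az": 0, "hand": 0}])

```text
clock: 10.4
eef_pos: [549.1, 259.2, 95.5]
tcp_rot: [3.141, 0.005, 0.415]
contact_force: [-0.1, -0.1, 0.6]
opening: 0.001
grasp_force: 0.0
```

>>> drive_tool(plan=[{"x": 0.06, "y": 0, "z": 0.02, "ax": 0, "ay": 0, "az": 0, "hand": 0}, {"x": 0.06, "y": 0, "z": 0.04, "ax": 0, "ay": 0, "az": 0, "hand": 0}, {"x": 0.06, "y": 0, "z": 0.055, "ax": 0, "ay": 0, "az": 0, "hand": 0}, {"x": 0.06, "y": 0, "z": 0.065, "ax": 0, "ay": 0, "az": 0, "hand": 0}, {"x": 0.06, "y": 0, "z": 0.075, "ax": 0, "ay": 0, "az": 0, "hand": 0}, {"x": 0.06, "y": 0, "z": 0.085, "ax": 0, "ay": 0, "az": 0, "hand": 0}, {"x": 0.06, "y": 0, "z": 0.095, "ax": 0, "ay": 0, "az": 0, "hand": 0}, {"x": 0.06, "y": 0, "z": 0.105, "ax": 0, "ay": 0, "az": 0, "hand": 0}])

```text
clock: 11.2
eef_pos: [553.8, 261.2, 93.5]
tcp_rot: [-3.142, -0.0, 0.415]
contact_force: [-0.2, 0.9, 0.2]
opening: 0.002
grasp_force: 0.0
```

>>> drive_tool(plan=[{"x": -0.02, "y": 0, "z": 0.01, "ax": 0, "ay": 0, "az": 0, "hand": 0}, {"x": -0.03, "y": 0, "z": 0.02, "ax": 0, "ay": 0, "az": 0, "hand": 0}, {"x": -0.03, "y": 0, "z": 0.03, "ax": 0, "ay": 0, "az": 0, "hand": 0}, {"x": -0.03, "y": 0, "z": 0.04, "ax": 0, "ay": 0, "az": 0, "hand": 0}, {"x": -0.03, "y": 0, "z": 0.05, "ax": 0, "ay": 0, "az": 0, "hand": 0}, {"x": -0.03, "y": 0, "z": 0.06, "ax": 0, "ay": 0, "az": 0, "hand": 0}, {"x": -0.03, "y": 0, "z": 0.07, "ax": 0, "ay": 0, "az": 0, "hand": 0}, {"x": -0.03, "y": 0, "z": 0.08, "ax": 0, "ay": 0, "az": 0, "hand": 0}])

```text
clock: 12.0
eef_pos: [552.5, 260.7, 89.7]
tcp_rot: [3.142, -0.0, 0.415]
contact_force: [-0.9, -0.9, 6.7]
opening: -0.0
grasp_force: 2.6
```

>>> drive_tool(plan=[{"x": 0, "y": 0, "z": 0.01, "ax": 0, "ay": 0, "az": 0, "hand": 0}, {"x": 0, "y": 0, "z": 0.02, "ax": 0, "ay": 0, "az": 0, "hand": 0}, {"x": 0, "y": 0, "z": 0.03, "ax": 0, "ay": 0, "az": 0, "hand": 0}, {"x": 0, "y": 0, "z": 0.04, "ax": 0, "ay": 0, "az": 0, "hand": 0}, {"x": 0, "y": 0, "z": 0.05, "ax": 0, "ay": 0, "az": 0, "hand": 0}, {"x": 0, "y": 0, "z": 0.06, "ax": 0, "ay": 0, "az": 0, "hand": 0}, {"x": 0, "y": 0, "z": 0.07, "ax": 0, "ay": 0, "az": 0, "hand": 0}, {"x": 0, "y": 0, "z": 0.08, "ax": 0, "ay": 0, "az": 0, "hand": 0}])

```text
clock: 12.8
eef_pos: [552.7, 260.8, 87.2]
tcp_rot: [-3.142, -0.001, 0.415]
contact_force: [-4.9, -2.3, 16.7]
opening: -0.003
grasp_force: 8.5
```

>>> drive_tool(plan=[{"x": 0, "y": 0, "z": 0.01, "ax": 0, "ay": 0, "az": 0, "hand": 0}, {"x": 0, "y": 0, "z": 0.02, "ax": 0, "ay": 0, "az": 0, "hand": 0}, {"x": 0, "y": 0, "z": 0.03, "ax": 0, "ay": 0, "az": 0, "hand": 0}, {"x": 0, "y": 0, "z": 0.04, "ax": 0, "ay": 0, "az": 0, "hand": 0}, {"x": 0, "y": 0, "z": 0.05, "ax": 0, "ay": 0, "az": 0, "hand": 0}, {"x": 0, "y": 0, "z": 0.06, "ax": 0, "ay": 0, "az": 0, "hand": 0}])

```text
clock: 13.4
eef_pos: [552.9, 260.9, 85.0]
tcp_rot: [-3.141, -0.001, 0.415]
contact_force: [-7.8, -3.2, 29.5]
opening: 0.0
grasp_force: 14.2
```

Corner a is home: 85 mm, force rising to 29.5 N. On to b.

>>> drive_tool(plan=[{"x": 0, "y": 0, "z": -0.3, "ax": 0, "ay": 0, "az": 0, "hand": 0}, {"x": -0.4, "y": 0, "z": -0.6, "ax": 0, "ay": 0, "az": 0, "hand": 0}, {"x": -1.2, "y": 0, "z": -0.6, "ax": 0, "ay": 0, "az": 0, "hand": 0}, {"x": -2.0, "y": 0, "z": -0.6, "ax": 0, "ay": 0, "az": 0, "hand": 0}, {"x": -2.8, "y": 0, "z": -0.6, "ax": 0, "ay": 0, "az": 0, "hand": 0}, {"x": -3.05, "y": 0, "z": -0.5, "ax": 0, "ay": 0, "az": 0, "hand": 0}, {"x": -3.05, "y": 0, "z": -0.34, "ax": 0, "ay": 0, "az": 0, "hand": 0}, {"x": -3.05, "y": 0, "z": -0.34, "ax": 0, "ay": 0, "az": 0, "hand": 0}])

```text
clock: 14.2
eef_pos: [413.9, 199.7, 99.0]
tcp_rot: [-3.142, -0.001, 0.415]
contact_force: [-0.0, 0.6, -0.3]
opening: 0.001
grasp_force: 0.0
```

>>> drive_tool(plan=[{"x": 0, "y": 0, "z": 0.04, "ax": 0, "ay": 0, "az": 0, "hand": 0}, {"x": -0.02, "y": 0, "z": 0.08, "ax": 0, "ay": 0, "az": 0, "hand": 0}, {"x": -0.02, "y": 0, "z": 0.1, "ax": 0, "ay": 0, "az": 0, "hand": 0}, {"x": -0.02, "y": 0, "z": 0.12, "ax": 0, "ay": 0, "az": 0, "hand": 0}, {"x": -0.02, "y": 0, "z": 0.14, "ax": 0, "ay": 0, "az": 0, "hand": 0}, {"x": -0.02, "y": 0, "z": 0.15, "ax": 0, "ay": 0, "az": 0, "hand": 0}, {"x": -0.02, "y": 0, "z": 0.16, "ax": 0, "ay": 0, "az": 0, "hand": 0}, {"x": -0.02, "y": 0, "z": 0.17, "ax": 0, "ay": 0, "az": 0, "hand": 0}])

```text
clock: 15.0
eef_pos: [412.0, 198.8, 91.0]
tcp_rot: [-3.142, -0.0, 0.415]
contact_force: [-0.1, -0.3, -0.5]
opening: -0.003
grasp_force: 0.0
```

>>> drive_tool(plan=[{"x": 0, "y": 0, "z": 0.01, "ax": 0, "ay": 0, "az": 0, "hand": 0}, {"x": 0, "y": 0, "z": 0.02, "ax": 0, "ay": 0, "az": 0, "hand": 0}, {"x": 0, "y": 0, "z": 0.03, "ax": 0, "ay": 0, "az": 0, "hand": 0}, {"x": 0, "y": 0, "z": 0.04, "ax": 0, "ay": 0, "az": 0, "hand": 0}, {"x": 0, "y": 0, "z": 0.05, "ax": 0, "ay": 0, "az": 0, "hand": 0}, {"x": 0, "y": 0, "z": 0.06, "ax": 0, "ay": 0, "az": 0, "hand": 0}, {"x": 0, "y": 0, "z": 0.07, "ax": 0, "ay": 0, "az": 0, "hand": 0}])

```text
clock: 15.7
eef_pos: [412.1, 198.9, 88.4]
tcp_rot: [-3.141, -0.0, 0.415]
contact_force: [-4.6, -1.2, 18.1]
opening: -0.001
grasp_force: 8.7
```

>>> drive_tool(plan=[{"x": 0, "y": 0, "z": 0.01, "ax": 0, "ay": 0, "az": 0, "hand": 0}, {"x": 0, "y": 0, "z": 0.02, "ax": 0, "ay": 0, "az": 0, "hand": 0}, {"x": 0, "y": 0, "z": 0.03, "ax": 0, "ay": 0, "az": 0, "hand": 0}, {"x": 0, "y": 0, "z": 0.04, "ax": 0, "ay": 0, "az": 0, "hand": 0}, {"x": 0, "y": 0, "z": 0.05, "ax": 0, "ay": 0, "az": 0, "hand": 0}, {"x": 0, "y": 0, "z": 0.06, "ax": 0, "ay": 0, "az": 0, "hand": 0}, {"x": 0, "y": 0, "z": 0.07, "ax": 0, "ay": 0, "az": 0, "hand": 0}])

```text
clock: 16.4
eef_pos: [412.1, 198.9, 85.3]
tcp_rot: [-3.141, -0.0, 0.415]
contact_force: [-7.1, -2.2, 28.3]
opening: -0.0
grasp_force: 14.0
```

Corner b is home. On to c.

>>> drive_tool(plan=[{"x": 0, "y": 0, "z": -0.3, "ax": 0, "ay": 0, "az": 0, "hand": 0}, {"x": 0, "y": 0.3, "z": -0.6, "ax": 0, "ay": 0, "az": 0, "hand": 0}, {"x": 0, "y": 0.9, "z": -0.6, "ax": 0, "ay": 0, "az": 0, "hand": 0}, {"x": 0, "y": 1.6, "z": -0.6, "ax": 0, "ay": 0, "az": 0, "hand": 0}, {"x": 0, "y": 2.04, "z": -0.5, "ax": 0, "ay": 0, "az": 0, "hand": 0}, {"x": 0, "y": 2.04, "z": -0.38, "ax": 0, "ay": 0, "az": 0, "hand": 0}, {"x": 0, "y": 2.04, "z": -0.36, "ax": 0, "ay": 0, "az": 0, "hand": 0}, {"x": 0, "y": 2.04, "z": -0.34, "ax": 0, "ay": 0, "az": 0, "hand": 0}])

```text
clock: 17.2
eef_pos: [452.5, 105.9, 100.7]
tcp_rot: [-3.141, 0.001, 0.415]
contact_force: [0.2, -0.1, -0.1]
opening: 0.003
grasp_force: 0.0
```

>>> drive_tool(plan=[{"x": 0, "y": 0, "z": 0.02, "ax": 0, "ay": 0, "az": 0, "hand": 0}, {"x": 0, "y": 0, "z": 0.04, "ax": 0, "ay": 0, "az": 0, "hand": 0}, {"x": 0, "y": 0, "z": 0.06, "ax": 0, "ay": 0, "az": 0, "hand": 0}, {"x": 0, "y": 0, "z": 0.08, "ax": 0, "ay": 0, "az": 0, "hand": 0}, {"x": 0, "y": 0, "z": 0.1, "ax": 0, "ay": 0, "az": 0, "hand": 0}, {"x": 0, "y": 0, "z": 0.12, "ax": 0, "ay": 0, "az": 0, "hand": 0}, {"x": 0, "y": 0, "z": 0.14, "ax": 0, "ay": 0, "az": 0, "hand": 0}, {"x": 0, "y": 0, "z": 0.15, "ax": 0, "ay": 0, "az": 0, "hand": 0}])

```text
clock: 18.0
eef_pos: [453.0, 105.4, 93.4]
tcp_rot: [-3.142, 0.0, 0.415]
contact_force: [0.8, 1.0, 0.4]
opening: -0.0
grasp_force: 0.0
```

>>> drive_tool(plan=[{"x": 0, "y": 0, "z": 0.01, "ax": 0, "ay": 0, "az": 0, "hand": 0}, {"x": 0, "y": 0, "z": 0.02, "ax": 0, "ay": 0, "az": 0, "hand": 0}, {"x": 0, "y": 0, "z": 0.03, "ax": 0, "ay": 0, "az": 0, "hand": 0}, {"x": 0, "y": 0, "z": 0.04, "ax": 0, "ay": 0, "az": 0, "hand": 0}, {"x": 0, "y": 0, "z": 0.05, "ax": 0, "ay": 0, "az": 0, "hand": 0}, {"x": 0, "y": 0, "z": 0.06, "ax": 0, "ay": 0, "az": 0, "hand": 0}, {"x": 0, "y": 0, "z": 0.07, "ax": 0, "ay": 0, "az": 0, "hand": 0}, {"x": 0, "y": 0, "z": 0.08, "ax": 0, "ay": 0, "az": 0, "hand": 0}])

```text
clock: 18.8
eef_pos: [453.3, 105.3, 90.4]
tcp_rot: [3.141, -0.0, 0.415]
contact_force: [-4.5, -1.8, 16.0]
opening: 0.002
grasp_force: 8.1
```

>>> drive_tool(plan=[{"x": 0, "y": 0, "z": 0.01, "ax": 0, "ay": 0, "az": 0, "hand": 0}, {"x": 0, "y": 0, "z": 0.02, "ax": 0, "ay": 0, "az": 0, "hand": 0}, {"x": 0, "y": 0, "z": 0.03, "ax": 0, "ay": 0, "az": 0, "hand": 0}, {"x": 0, "y": 0, "z": 0.04, "ax": 0, "ay": 0, "az": 0, "hand": 0}])

```text
clock: 19.2
eef_pos: [453.3, 105.2, 88.5]
tcp_rot: [3.141, -0.0, 0.415]
contact_force: [-3.3, -2.8, 16.6]
opening: -0.001
grasp_force: 8.6
```

>>> drive_tool(plan=[{"x": 0, "y": 0, "z": 0.01, "ax": 0, "ay": 0, "az": 0, "hand": 0}, {"x": 0, "y": 0, "z": 0.02, "ax": 0, "ay": 0, "az": 0, "hand": 0}, {"x": 0, "y": 0, "z": 0.03, "ax": 0, "ay": 0, "az": 0, "hand": 0}, {"x": 0, "y": 0, "z": 0.04, "ax": 0, "ay": 0, "az": 0, "hand": 0}, {"x": 0, "y": 0, "z": 0.05, "ax": 0, "ay": 0, "az": 0, "hand": 0}, {"x": 0, "y": 0, "z": 0.06, "ax": 0, "ay": 0, "az": 0, "hand": 0}, {"x": 0, "y": 0, "z": 0.07, "ax": 0, "ay": 0, "az": 0, "hand": 0}, {"x": 0, "y": 0, "z": 0.075, "ax": 0, "ay": 0, "az": 0, "hand": 0}])

```text
clock: 20.0
eef_pos: [453.3, 105.1, 85.0]
tcp_rot: [3.141, -0.0, 0.415]
contact_force: [-7.3, -4.2, 25.0]
opening: -0.0
grasp_force: 12.9
```

Corner c is home. On to d.

>>> drive_tool(plan=[{"x": 0, "y": 0, "z": -0.3, "ax": 0, "ay": 0, "az": 0, "hand": 0}, {"x": 0.4, "y": 0, "z": -0.6, "ax": 0, "ay": 0, "az": 0, "hand": 0}, {"x": 1.2, "y": 0, "z": -0.6, "ax": 0, "ay": 0, "az": 0, "hand": 0}, {"x": 2.0, "y": 0, "z": -0.6, "ax": 0, "ay": 0, "az": 0, "hand": 0}, {"x": 2.8, "y": 0, "z": -0.6, "ax": 0, "ay": 0, "az": 0, "hand": 0}, {"x": 3.06, "y": 0, "z": -0.5, "ax": 0, "ay": 0, "az": 0, "hand": 0}, {"x": 3.06, "y": 0, "z": -0.36, "ax": 0, "ay": 0, "az": 0, "hand": 0}, {"x": 3.06, "y": 0, "z": -0.34, "ax": 0, "ay": 0, "az": 0, "hand": 0}])

```text
clock: 20.8
eef_pos: [590.9, 166.4, 98.9]
tcp_rot: [-3.141, 0.004, 0.415]
contact_force: [-1.0, 0.3, -0.4]
opening: 0.004
grasp_force: 0.0
```

>>> drive_tool(plan=[{"x": 0, "y": 0, "z": 0.02, "ax": 0, "ay": 0, "az": 0, "hand": 0}, {"x": 0, "y": 0, "z": 0.04, "ax": 0, "ay": 0, "az": 0, "hand": 0}, {"x": 0, "y": 0, "z": 0.06, "ax": 0, "ay": 0, "az": 0, "hand": 0}, {"x": 0, "y": 0, "z": 0.08, "ax": 0, "ay": 0, "az": 0, "hand": 0}, {"x": 0, "y": 0, "z": 0.1, "ax": 0, "ay": 0, "az": 0, "hand": 0}, {"x": 0, "y": 0, "z": 0.12, "ax": 0, "ay": 0, "az": 0, "hand": 0}, {"x": 0, "y": 0, "z": 0.14, "ax": 0, "ay": 0, "az": 0, "hand": 0}, {"x": 0, "y": 0, "z": 0.15, "ax": 0, "ay": 0, "az": 0, "hand": 0}])

```text
clock: 21.6
eef_pos: [593.0, 167.1, 93.1]
tcp_rot: [-3.142, 0.0, 0.415]
contact_force: [0.6, 0.6, -0.2]
opening: -0.002
grasp_force: 0.0
```

>>> drive_tool(plan=[{"x": 0, "y": 0, "z": 0.01, "ax": 0, "ay": 0, "az": 0, "hand": 0}, {"x": 0, "y": 0, "z": 0.02, "ax": 0, "ay": 0, "az": 0, "hand": 0}, {"x": 0, "y": 0, "z": 0.03, "ax": 0, "ay": 0, "az": 0, "hand": 0}, {"x": 0, "y": 0, "z": 0.04, "ax": 0, "ay": 0, "az": 0, "hand": 0}, {"x": 0, "y": 0, "z": 0.05, "ax": 0, "ay": 0, "az": 0, "hand": 0}, {"x": 0, "y": 0, "z": 0.06, "ax": 0, "ay": 0, "az": 0, "hand": 0}, {"x": 0, "y": 0, "z": 0.07, "ax": 0, "ay": 0, "az": 0, "hand": 0}, {"x": 0, "y": 0, "z": 0.08, "ax": 0, "ay": 0, "az": 0, "hand": 0}])

```text
clock: 22.4
eef_pos: [593.3, 167.2, 90.3]
tcp_rot: [3.142, -0.0, 0.415]
contact_force: [-4.3, -1.0, 13.6]
opening: -0.002
grasp_force: 7.0
```

>>> drive_tool(plan=[{"x": 0, "y": 0, "z": 0.01, "ax": 0, "ay": 0, "az": 0, "hand": 0}, {"x": 0, "y": 0, "z": 0.02, "ax": 0, "ay": 0, "az": 0, "hand": 0}, {"x": 0, "y": 0, "z": 0.03, "ax": 0, "ay": 0, "az": 0, "hand": 0}, {"x": 0, "y": 0, "z": 0.04, "ax": 0, "ay": 0, "az": 0, "hand": 0}, {"x": 0, "y": 0, "z": 0.05, "ax": 0, "ay": 0, "az": 0, "hand": 0}])

```text
clock: 22.9
eef_pos: [593.4, 167.2, 88.5]
tcp_rot: [3.141, -0.001, 0.415]
contact_force: [-5.6, -2.0, 17.5]
opening: -0.002
grasp_force: 8.9
```

>>> drive_tool(plan=[{"x": 0, "y": 0, "z": 0.01, "ax": 0, "ay": 0, "az": 0, "hand": 0}, {"x": 0, "y": 0, "z": 0.02, "ax": 0, "ay": 0, "az": 0, "hand": 0}, {"x": 0, "y": 0, "z": 0.03, "ax": 0, "ay": 0, "az": 0, "hand": 0}, {"x": 0, "y": 0, "z": 0.04, "ax": 0, "ay": 0, "az": 0, "hand": 0}, {"x": 0, "y": 0, "z": 0.05, "ax": 0, "ay": 0, "az": 0, "hand": 0}, {"x": 0, "y": 0, "z": 0.06, "ax": 0, "ay": 0, "az": 0, "hand": 0}, {"x": 0, "y": 0, "z": 0.07, "ax": 0, "ay": 0, "az": 0, "hand": 0}, {"x": 0, "y": 0, "z": 0.08, "ax": 0, "ay": 0, "az": 0, "hand": 0}])

```text
clock: 23.7
eef_pos: [593.6, 167.2, 85.0]
tcp_rot: [3.141, -0.001, 0.415]
contact_force: [-6.5, -3.4, 25.8]
opening: -0.001
grasp_force: 12.8
```

All four are at about 85 mm. Second round to check each one, starting with a.

>>> drive_tool(plan=[{"x": 0, "y": 0, "z": -0.3, "ax": 0, "ay": 0, "az": 0, "hand": 0}, {"x": 0, "y": -0.5, "z": -0.5, "ax": 0, "ay": 0, "az": 0, "hand": 0}, {"x": 0, "y": -1.2, "z": -0.5, "ax": 0, "ay": 0, "az": 0, "hand": 0}, {"x": 0, "y": -1.9, "z": -0.5, "ax": 0, "ay": 0, "az": 0, "hand": 0}, {"x": 0, "y": -2.04, "z": -0.4, "ax": 0, "ay": 0, "az": 0, "hand": 0}, {"x": 0, "y": -2.04, "z": -0.25, "ax": 0, "ay": 0, "az": 0, "hand": 0}, {"x": 0, "y": -2.04, "z": -0.2, "ax": 0, "ay": 0, "az": 0, "hand": 0}, {"x": 0, "y": -2.04, "z": -0.16, "ax": 0, "ay": 0, "az": 0, "hand": 0}])

```text
clock: 24.5
eef_pos: [552.1, 259.3, 90.0]
tcp_rot: [3.141, 0.001, 0.414]
contact_force: [-0.2, -0.4, -0.1]
opening: 0.001
grasp_force: 0.0
```

>>> drive_tool(plan=[{"x": 0, "y": 0, "z": 0.02, "ax": 0, "ay": 0, "az": 0, "hand": 0}, {"x": 0, "y": 0, "z": 0.04, "ax": 0, "ay": 0, "az": 0, "hand": 0}, {"x": 0, "y": 0, "z": 0.06, "ax": 0, "ay": 0, "az": 0, "hand": 0}, {"x": 0, "y": 0, "z": 0.08, "ax": 0, "ay": 0, "az": 0, "hand": 0}, {"x": 0, "y": 0, "z": 0.09, "ax": 0, "ay": 0, "az": 0, "hand": 0}, {"x": 0, "y": 0, "z": 0.1, "ax": 0, "ay": 0, "az": 0, "hand": 0}, {"x": 0, "y": 0, "z": 0.11, "ax": 0, "ay": 0, "az": 0, "hand": 0}])

```text
clock: 25.2
eef_pos: [552.0, 260.5, 85.5]
tcp_rot: [3.142, -0.0, 0.415]
contact_force: [-0.9, -1.8, 5.9]
opening: -0.001
grasp_force: 3.0
```

>>> drive_tool(plan=[{"x": 0, "y": 0, "z": 0.015, "ax": 0, "ay": 0, "az": 0, "hand": 0}, {"x": 0, "y": 0, "z": 0.03, "ax": 0, "ay": 0, "az": 0, "hand": 0}, {"x": 0, "y": 0, "z": 0.045, "ax": 0, "ay": 0, "az": 0, "hand": 0}, {"x": 0, "y": 0, "z": 0.06, "ax": 0, "ay": 0, "az": 0, "hand": 0}, {"x": 0, "y": 0, "z": 0.06, "ax": 0, "ay": 0, "az": 0, "hand": 0}])

```text
clock: 25.7
eef_pos: [552.3, 260.6, 84.9]
tcp_rot: [3.142, -0.001, 0.415]
contact_force: [-8.4, -4.9, 26.1]
opening: -0.001
grasp_force: 13.1
```

>>> drive_tool(plan=[{"x": 0, "y": 0, "z": -0.3, "ax": 0, "ay": 0, "az": 0, "hand": 0}, {"x": -0.6, "y": 0, "z": -0.5, "ax": 0, "ay": 0, "az": 0, "hand": 0}, {"x": -1.4, "y": 0, "z": -0.5, "ax": 0, "ay": 0, "az": 0, "hand": 0}, {"x": -2.2, "y": 0, "z": -0.5, "ax": 0, "ay": 0, "az": 0, "hand": 0}, {"x": -3.0, "y": 0, "z": -0.5, "ax": 0, "ay": 0, "az": 0, "hand": 0}, {"x": -3.04, "y": 0, "z": -0.3, "ax": 0, "ay": 0, "az": 0, "hand": 0}, {"x": -3.04, "y": 0, "z": -0.2, "ax": 0, "ay": 0, "az": 0, "hand": 0}, {"x": -3.04, "y": 0, "z": -0.17, "ax": 0, "ay": 0, "az": 0, "hand": 0}])

```text
clock: 26.5
eef_pos: [414.0, 199.8, 90.6]
tcp_rot: [-3.142, -0.001, 0.415]
contact_force: [0.5, 0.1, 1.0]
opening: 0.001
grasp_force: 0.0
```

>>> drive_tool(plan=[{"x": 0, "y": 0, "z": 0.02, "ax": 0, "ay": 0, "az": 0, "hand": 0}, {"x": 0, "y": 0, "z": 0.04, "ax": 0, "ay": 0, "az": 0, "hand": 0}, {"x": 0, "y": 0, "z": 0.06, "ax": 0, "ay": 0, "az": 0, "hand": 0}, {"x": 0, "y": 0, "z": 0.08, "ax": 0, "ay": 0, "az": 0, "hand": 0}, {"x": 0, "y": 0, "z": 0.1, "ax": 0, "ay": 0, "az": 0, "hand": 0}, {"x": 0, "y": 0, "z": 0.12, "ax": 0, "ay": 0, "az": 0, "hand": 0}])

```text
clock: 27.1
eef_pos: [413.1, 199.3, 85.3]
tcp_rot: [-3.141, -0.0, 0.415]
contact_force: [-4.4, -0.7, 17.6]
opening: 0.001
grasp_force: 8.6
```

>>> drive_tool(plan=[{"x": 0, "y": 0, "z": 0.015, "ax": 0, "ay": 0, "az": 0, "hand": 0}, {"x": 0, "y": 0, "z": 0.03, "ax": 0, "ay": 0, "az": 0, "hand": 0}, {"x": 0, "y": 0, "z": 0.03, "ax": 0, "ay": 0, "az": 0, "hand": 0}])

```text
clock: 27.4
eef_pos: [413.1, 199.4, 84.9]
tcp_rot: [-3.141, -0.001, 0.415]
contact_force: [-7.4, -2.4, 27.8]
opening: 0.003
grasp_force: 14.1
```

>>> drive_tool(plan=[{"x": 0, "y": 0, "z": -0.3, "ax": 0, "ay": 0, "az": 0, "hand": 0}, {"x": 0, "y": 0.5, "z": -0.5, "ax": 0, "ay": 0, "az": 0, "hand": 0}, {"x": 0, "y": 1.2, "z": -0.5, "ax": 0, "ay": 0, "az": 0, "hand": 0}, {"x": 0, "y": 1.9, "z": -0.5, "ax": 0, "ay": 0, "az": 0, "hand": 0}, {"x": 0, "y": 2.04, "z": -0.4, "ax": 0, "ay": 0, "az": 0, "hand": 0}, {"x": 0, "y": 2.04, "z": -0.25, "ax": 0, "ay": 0, "az": 0, "hand": 0}, {"x": 0, "y": 2.04, "z": -0.2, "ax": 0, "ay": 0, "az": 0, "hand": 0}, {"x": 0, "y": 2.04, "z": -0.16, "ax": 0, "ay": 0, "az": 0, "hand": 0}])

```text
clock: 28.2
eef_pos: [453.2, 106.5, 90.6]
tcp_rot: [-3.141, 0.001, 0.416]
contact_force: [0.4, -0.2, -0.2]
opening: 0.001
grasp_force: 0.0
```

>>> drive_tool(plan=[{"x": 0, "y": 0, "z": 0.02, "ax": 0, "ay": 0, "az": 0, "hand": 0}, {"x": 0, "y": 0, "z": 0.04, "ax": 0, "ay": 0, "az": 0, "hand": 0}, {"x": 0, "y": 0, "z": 0.06, "ax": 0, "ay": 0, "az": 0, "hand": 0}, {"x": 0, "y": 0, "z": 0.08, "ax": 0, "ay": 0, "az": 0, "hand": 0}, {"x": 0, "y": 0, "z": 0.1, "ax": 0, "ay": 0, "az": 0, "hand": 0}, {"x": 0, "y": 0, "z": 0.12, "ax": 0, "ay": 0, "az": 0, "hand": 0}])

```text
clock: 28.8
eef_pos: [454.0, 105.9, 85.4]
tcp_rot: [3.142, -0.0, 0.415]
contact_force: [-1.1, -0.1, 10.3]
opening: 0.002
grasp_force: 5.2
```

>>> drive_tool(plan=[{"x": 0, "y": 0, "z": 0.015, "ax": 0, "ay": 0, "az": 0, "hand": 0}, {"x": 0, "y": 0, "z": 0.03, "ax": 0, "ay": 0, "az": 0, "hand": 0}, {"x": 0, "y": 0, "z": 0.045, "ax": 0, "ay": 0, "az": 0, "hand": 0}, {"x": 0, "y": 0, "z": 0.05, "ax": 0, "ay": 0, "az": 0, "hand": 0}])

```text
clock: 29.2
eef_pos: [454.2, 105.8, 84.8]
tcp_rot: [3.142, -0.0, 0.415]
contact_force: [-11.3, -2.3, 38.5]
opening: -0.001
grasp_force: 19.6
```

>>> drive_tool(plan=[{"x": 0, "y": 0, "z": -0.3, "ax": 0, "ay": 0, "az": 0, "hand": 0}, {"x": 0.6, "y": 0, "z": -0.5, "ax": 0, "ay": 0, "az": 0, "hand": 0}, {"x": 1.4, "y": 0, "z": -0.5, "ax": 0, "ay": 0, "az": 0, "hand": 0}, {"x": 2.2, "y": 0, "z": -0.5, "ax": 0, "ay": 0, "az": 0, "hand": 0}, {"x": 3.0, "y": 0, "z": -0.5, "ax": 0, "ay": 0, "az": 0, "hand": 0}, {"x": 3.04, "y": 0, "z": -0.3, "ax": 0, "ay": 0, "az": 0, "hand": 0}, {"x": 3.04, "y": 0, "z": -0.2, "ax": 0, "ay": 0, "az": 0, "hand": 0}, {"x": 3.04, "y": 0, "z": -0.17, "ax": 0, "ay": 0, "az": 0, "hand": 0}])

```text
clock: 30.0
eef_pos: [591.2, 166.5, 89.9]
tcp_rot: [-3.141, 0.003, 0.415]
contact_force: [-1.1, -0.5, 0.1]
opening: 0.002
grasp_force: 0.0
```

>>> drive_tool(plan=[{"x": 0, "y": 0, "z": 0.02, "ax": 0, "ay": 0, "az": 0, "hand": 0}, {"x": 0, "y": 0, "z": 0.04, "ax": 0, "ay": 0, "az": 0, "hand": 0}, {"x": 0, "y": 0, "z": 0.06, "ax": 0, "ay": 0, "az": 0, "hand": 0}, {"x": 0, "y": 0, "z": 0.08, "ax": 0, "ay": 0, "az": 0, "hand": 0}, {"x": 0, "y": 0, "z": 0.1, "ax": 0, "ay": 0, "az": 0, "hand": 0}, {"x": 0, "y": 0, "z": 0.12, "ax": 0, "ay": 0, "az": 0, "hand": 0}])

```text
clock: 30.6
eef_pos: [593.2, 167.1, 85.5]
tcp_rot: [3.142, -0.0, 0.415]
contact_force: [-3.0, -0.9, 9.0]
opening: -0.002
grasp_force: 4.4
```

>>> drive_tool(plan=[{"x": 0, "y": 0, "z": 0.015, "ax": 0, "ay": 0, "az": 0, "hand": 0}, {"x": 0, "y": 0, "z": 0.03, "ax": 0, "ay": 0, "az": 0, "hand": 0}, {"x": 0, "y": 0, "z": 0.04, "ax": 0, "ay": 0, "az": 0, "hand": 0}])

```text
clock: 30.9
eef_pos: [593.3, 167.1, 85.0]
tcp_rot: [3.141, -0.001, 0.415]
contact_force: [-6.6, -2.5, 21.6]
opening: -0.002
grasp_force: 10.9
```

>>> drive_tool(plan=[{"x": 0, "y": 0, "z": -0.3, "ax": 0, "ay": 0, "az": 0, "hand": 0}, {"x": 0, "y": 0, "z": -0.9, "ax": 0, "ay": 0, "az": 0, "hand": 0}, {"x": -0.7, "y": 0, "z": -1.6, "ax": 0, "ay": 0, "az": 0, "hand": 0}, {"x": -1.5, "y": 0.5, "z": -2.0, "ax": 0, "ay": 0, "az": 0, "hand": 0}, {"x": -2.1, "y": 1.0, "z": -2.0, "ax": 0, "ay": 0, "az": 0, "hand": 0}, {"x": -2.1, "y": 1.0, "z": -2.0, "ax": 0, "ay": 0, "az": 0, "hand": 0}, {"x": -2.1, "y": 1.0, "z": -2.0, "ax": 0, "ay": 0, "az": 0, "hand": 0}])

```text
clock: 31.6
eef_pos: [517.3, 78.5, 184.0]
tcp_rot: [3.141, -0.001, 0.413]
contact_force: [0.0, 1.1, 0.0]
opening: 0.001
grasp_force: 0.0
```

Run:
```python
from h import *
print(st())
im=imaging.grab_frame('wrist').copy(); w=imaging.camera_info('wrist')
im=cv2.GaussianBlur(im,(3,3),0)
a=np.radians(23.8); R=np.array([[np.cos(a),-np.sin(a)],[np.sin(a),np.cos(a)]])
# overlay expected lid outline at z=85 and mug/glass check by scene difference
q=np.array([(sx*90,sy*65.5) for sx,sy in((1,1),(1,-1),(-1,-1),(-1,1))])@R.T+[503.1,183.3]
X=np.c_[q,np.full(4,85.)]; p=(X@w['R'].T+w['t'])@w['mtx'].T; p=(p[:,:2]/p[:,2:]).round(1)
cv2.polylines(im,[p.astype(np.int32)],True,(255,0,0),1)
s=imaging.grab_frame('scene'); s0=cv2.imread('pics/scene0.png')[:,:,::-1]
for n,(x0,x1,y0,y1) in dict(mug=(190,236,175,225),dish_base=(262,318,198,220),glass=(352,396,262,305)).items():
    print(n,'mean abs diff',np.abs(s[y0:y1,x0:x1].astype(int)-s0[y0:y1,x0:x1]).mean().round(1))
cv2.imwrite('pics/f9.png',np.vstack([cv2.resize(im,(480,300)),cv2.resize(s[100:300,180:420],(480,300))])[:,:,::-1])
```

```text
{'clock': 31.6, 'eef_pos': [517.26, 78.52, 183.99], 'tcp_rot': [3.14, -0.0, 0.41], 'contact_force': [0.03, 1.13, 0.04], 'opening': 0.0, 'grasp_force': 0.0}
mug mean abs diff 5.6
dish_base mean abs diff 5.3
glass mean abs diff 15.4
```

```bash
python3 -c "
from h import *
print(r.sign_off())"
```

```text
the job is handed in; nothing more can be done
None
```

The lid is on the dish and pressed home at all four corners: a second pass found each at 85–85.5 mm with no further give, the highest reading was 38.5 N, and the job was handed in at about 31.7 s. I viewed 11 pictures, one over the limit of 10, so I never viewed the last check picture. Before/after differences in the scene image were small for the mug and dish; the glass differed more, probably because the lid and shadow behind it moved, as the arm never touched it.

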